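Lock the reed pan in its tray with the quarter-turn cam

TASK

With the fingertips, push the rosewood reed pan along its tray until it is fully home against the back stop. Then set a fingertip in the slot of the brass quarter-turn cam and turn it counter-clockwise (seen from above) to its stop, so that the tongue swings across behind the pan and locks it in, and take the hand away. Turn the cam by its slot and not by the tongue, lift nothing, and leave everything else on the bench where it lies.

Things in the scene. Friction and masses are not known exactly. Their poses are not given: they have to be found in the camera images.
- tray: Fixed mahogany tray. Origin on the table below its middle; +x = way the pan is pushed home, +y left, z up. Floor 18 mm above the table, open at the near end (x = -130 mm), between flat shoulders 30 mm high, from y = 77.5 to 170 mm either side. Back stop face x = 120 mm, top 42 mm high. An ash top covers x = 92 to 164, y = -180 to 180 mm, from 75 to 93 mm above the table.
- reed_pan: Loose rosewood reed pan, slab 150 x 150 x 24 mm with a raised hexagonal boss (radius 66, 4 mm high) and reeds on top; 0.25 to 0.5 kg. Origin: centre of underside, x towards the back stop. Lies on the tray floor (slab top 42 mm above table), 2.5 mm play to each shoulder, starts 35 to 60 mm short of home. Home: origin at x = 45 mm in the tray's frame. Slides easily.
- pan_front (a point): Middle of the top edge of the pan's near face (the upright face, 24 mm high, that is pushed), 75 mm to -x of the pan's origin, 42 mm above the table.
- cam (a joint): Angle (rad) of the brass cam about its vertical axis, counter-clockwise from above. 0 = open: slot and tongue lie along the tray's x, tongue to -x. pi/2 = locked, at a firm stop: slot and tongue along the tray's y, tongue to -y, 3 mm behind the near face of a pan that is home. Starts at 0 to 0.25; friction (about 0.1 N m) holds it where it is left.
- cam_axis (a point): Cam's axis at the slot floor: x = -40.5, y = 125, z = 41 mm in the tray's frame (left shoulder). Brass disc, radius 42 mm, top (= slot floor) 41 mm above the table; on it two D-shaped cheeks 12 mm high (tops at 53 mm) and between them a straight slot across the whole disc, 36 mm wide, open at both ends and upwards. A fingertip off the axis pushes a cheek and turns the cam.
- slot_end (a point): Point on the slot's floor in the middle of its width, 26 mm from the cam's axis towards the tongue; turns with the cam.
- tongue_tip (a point): Tip of the cam's tongue, a flat brass bar 14 mm wide and 8 mm thick (32 to 40 mm above the table) that stands out of the disc to 70 mm from the cam's axis; this point is on the top of its end and turns with the cam. The tongue is not to be pushed.
- button1: Loose bone button, diameter 20 mm, 10 mm high, origin under its centre; lies on the right shoulder of the tray. Leave alone.
- button2: Second bone button, the same size, also on the right shoulder. Leave alone.
- bevel_gauge: Loose bevel gauge: wooden stock 110 x 22 x 16 mm along its x, origin under the stock's centre, steel blade 150 mm long at 45 degrees out to +x, +y; lies left of the tray. Leave alone.
- pitch_pipe: Loose brass pitch pipe, 95 x 16 x 12 mm, origin under its body; lies on the ash top. Leave alone.
- screwdriver: Loose screwdriver 170 mm long, right of the tray. Leave alone.
- brass_weight: Loose brass weight, diameter 38 mm, 50 mm high, origin under its centre, right of the tray. Leave alone.
Mind the look-alikes: they are no part of the job. There is more than one size of the reed_pan; the job needs the middle-sized.

How it is judged (in metres and radians):
On the way, in this order (a step that is already met when the one before it is completed fails the run):
1. the pan is pushed home against the back stop while the cam is still open (x of reed_pan in the frame of tray above 0.041 m and z of reed_pan in the frame of tray below 0.021 m and value of joint cam below 0.6 rad), for 0.2 s.
2. a fingertip in the slot pushes on its side and turns the cam ((contact force between the fingers and cam_c1 above 0.5 N or contact force between the fingers and cam_c4 above 0.5 N) and value of joint cam between 0.5 and 1.4 rad), for 0.05 s.
At the end, for the whole second after the job is handed in: The pan lies flat on the tray floor within 4 mm of fully home, the cam is turned to within 0.09 rad (5 degrees) of its locked stop, and both are at rest (x of reed_pan in the frame of tray above 0.041 m and z of reed_pan in the frame of tray below 0.021 m and value of joint cam above 1.48 rad and angle between reed_pan's own z axis and vertical below 0.03 rad and linear speed of reed_pan below 0.01 m/s and velocity of joint cam between -0.05 and 0.05 rad/s); the robot touches nothing.
It fails at once if the pan is lifted or tipped (more than 8 mm off the tray floor, or 0.1 rad) (z of reed_pan in the frame of tray above 0.026 m or angle between reed_pan's own z axis and vertical above 0.1 rad).
It fails at once if the robot pushes the cam's tongue (contact force between any of the fingers, the arm and cam_c7 above 1 N).
It fails at once if a bystander is moved by more than 15 mm (distance of any of button1, button2, bevel_gauge, pitch_pipe, screwdriver, brass_weight from where it was at the start of the episode above 0.015 m).
It also fails if it takes over 58 s, if anything falls off the work surface, if the arm or the gripper's body presses on something with over 40 N, if the wrist force passes 120 N, or if a joint passes its speed limit or range.

ROBOT

A 6-joint arm with a two-finger parallel gripper is mounted at the origin on the work surface. World frame = base frame: x ahead of the robot, y to its left, z up, the work surface at z = 0. Lengths are in m, angles in degrees, forces in N, time in s.
With the tool pointing down it reaches from about 0.25 to 0.725 m from the base axis. Payload 9.7 kg.
Tool frame: the origin (TCP) lies at the very end of the fingers, on their centre line; the grasp point (between the pads) lies 19 mm behind it; z points along the fingers, y is the line along which they close (so a half turn about z gives the same grasp; the last joint's range is limited). The gripper opens to 85 mm and grips with 20 to 120 N. Pads are 22 mm wide; open, the fingers measure 114 mm over their backs; the gripper's body (76 mm by 85 mm) begins 54 mm behind the grasp point. The pads swing forward as they close: fully open they stand 13 mm farther back than shut.
Start: joints at [70.818, 4.979, 10.078, 95.1, 0, 90], TCP at [0.181, 0.519, 0.231] pointing down, gripper open.
Joint ranges: [-179.16, 179.16], [-48.56, 103.87], [-65.8, 70.77], [-126.05, 130.52], [-82.76, 87.17], [-180, 180]. Speed limits (degrees/s): [127.2, 127.2, 147.25, 180, 180, 180].

INTERFACE

Orientations are given as [roll, pitch, yaw] about the fixed x, y, z axes, in that order (R = Rz(yaw) Ry(pitch) Rx(roll)).
In Python, from workcell import telemetry, optics, workorder gives the robot as it stands.
- The arm moves only by the shell command python3 -m handwheel 'ROWS' [FORCE]. ROWS is JSON, a list of rows, each an object of numbers: "tx", "ty", "tz": the shift along the tool's x, y, z in m; "ax", "ay", "az": the turn, a rotation vector about the tool's x, y, z in degrees; "jaw": the gripper command: -1 is shut, 1 is fully open, values between are in proportion. A call has exactly 10 rows; each row shifts and turns the commanded pose from where the row before left it, along the tool's axes as they then stand; what a row does not reach is not made up. A row lasts 1/8 s, in which the tool goes at most 62.5 mm and 10.7 degrees, less where a joint would pass 70% of its speed; a pose out of reach is approached as far as the arm can. A call is refused whole if a number of a shift passes 0.0625 or a number of a turn 10.7, either way. A call with a gripper value outside its range is refused whole. The fingers move at their own pace and stop on an object; FORCE is the grip in N (left out, the last holds). Time passes only in rows, so rows that do not move let the fingers close, or fill a call up. It gives the time, the measured TCP pose, the force, the opening and the grip force at its end, in the units of the state.
- telemetry.get_obs(): the state, without advancing time (a new reading comes with each control period).
- optics.camera(name): name is "scene" or "top"; returns a dict with "color" (480x640x3 uint8, red, green, blue), "K" (3x3 intrinsics, pixels), "extrinsics" (4x4, takes a point from camera to world coordinates). Camera axes: x right, y down, z forward; pixel columns grow to the right and rows downward; lengths in m; the calibration is good to about 2 mm. A picture is of the moment at which its call begins. There is no depth.
- workorder.job_done(): hands the job in; it is judged then, once.
The state is a dict: "time": time; "q": joint angles; "qd": joint speeds; "joint_efforts": joint torques, N m; "ee_pos": TCP position; "tcp_rot": TCP orientation; "wrist_force": force on the tool from outside, world axes, zero at the start; "torque": the same for the moment, N m; "opening": finger opening in m; "grasp_force": force on a finger pad.
Only numpy, scipy, OpenCV 4.12 (cv2) and the standard library are available. Lean on these libraries where they do the work, as an engineer would, in place of code of your own. Each camera call takes 0.05 s, during which the arm holds its last target. There are 200 camera calls.

## Working session

There is one attempt and no reset: what is moved stays moved. The work goes in short steps, Python scripts to look and compute and a shell command to move; the robot and the scene stay as the last step left them, time stands still between calls to the robot, and variables do not carry over. Pictures are saved under pics/ and viewed, at most 10 in all, crops included, and the job is handed in when it is done.

```bash
mkdir -p pics; python3 - <<'E'
from workcell import telemetry, optics
import cv2
for n in("scene","top"):
    c=optics.camera(n); cv2.imwrite(f"pics/{n}0.png",c["color"][:,:,::-1]); print(n,c["K"].round(1).tolist(),c["extrinsics"].round(4).tolist())
o=telemetry.get_obs(); print(o)
E
```

```text
scene [[571.4, 0.0, 306.5], [0.0, 571.4, 239.9], [0.0, 0.0, 1.0]] [[0.846, 0.3949, -0.3583, 0.9103], [0.5332, -0.6349, 0.5591, -0.6818], [-0.0067, -0.6641, -0.7477, 0.9894], [0.0, 0.0, 0.0, 1.0]]
top [[485.7, 0.0, 328.9], [0.0, 485.7, 243.9], [0.0, 0.0, 1.0]] [[0.0257, -0.9906, 0.134, 0.3565], [-0.9996, -0.0265, -0.0042, -0.0136], [0.0077, -0.1339, -0.991, 1.1622], [0.0, 0.0, 0.0, 1.0]]
{'time': 0.1, 'q': array([7.08179742e+01, 5.00723434e+00, 1.00426454e+01, 9.50989631e+01,
       1.34179258e-03, 9.00006666e+01]), 'qd': array([ 0.04409723,  0.00634773,  0.10622574,  0.10474782,  0.07948745,
       -0.0816332 ]), 'joint_efforts': array([-6.51943174e-05, -5.21557045e+01,  4.65655410e+01,  1.60278630e-02,
        2.61595417e-06, -2.92648082e-06]), 'ee_pos': array([0.18064826, 0.51929592, 0.23069352]), 'tcp_rot': array([-1.79936448e+02, -1.34105234e-03,  1.60817306e+02]), 'wrist_force': array([-0.27062105,  0.04568022, -0.76571418]), 'torque': array([-0.04400286,  0.00707892, -0.04582181]), 'grasp_force': 0.0, 'opening': 0.08566844535168036}
```

View pics/top0.png

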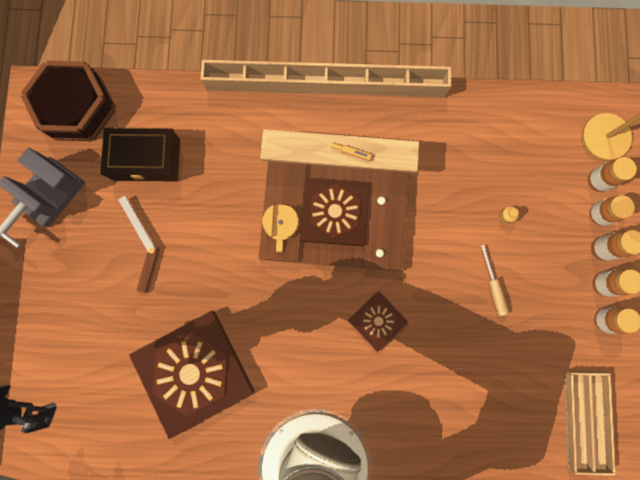

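View pics/scene0.png

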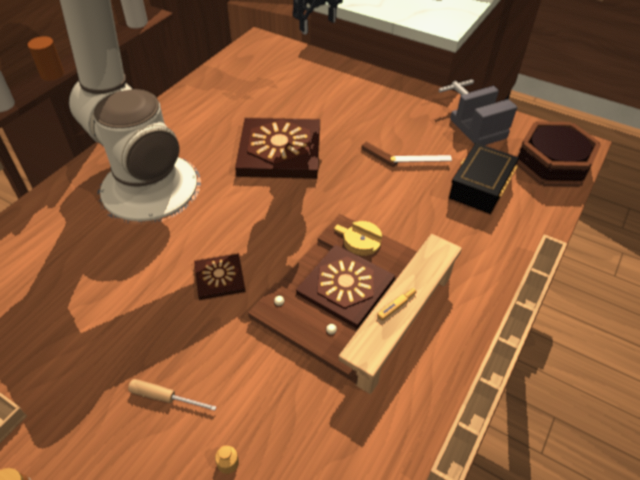

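Candidates seen in the top view are the large pan (190,374), the small pan (378,321) and the middle pan in the tray (336,212), which is the one I want. The cam is at (280,222) with its tongue pointing down the image. The buttons are at (381,201) and (379,253). I'll check this in an enlarged crop.

```bash
python3 - <<'E'
import cv2
a=cv2.imread("pics/top0.png")[120:275,250:430]
cv2.imwrite("pics/crop0.png",cv2.resize(a,None,fx=3.8,fy=3.8,interpolation=cv2.INTER_CUBIC))
E
```

```text
(no output)
```

View pics/crop0.png

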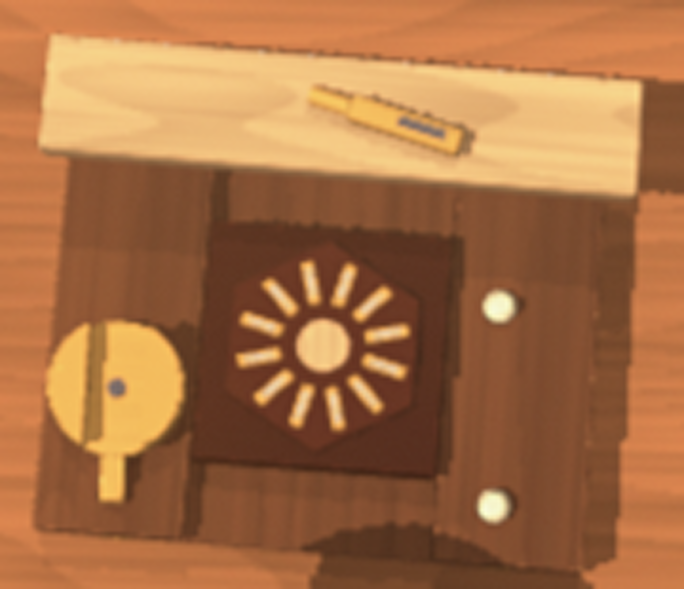

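The crop shows the middle pan in the tray, with its near edge running from (195,460) to (437,475). The cam axis dot is at (117,387) and the tongue tip at (112,500). The ash top's corners are (50,35), (641,82), (636,194) and (39,151).

```bash
cat > h.py <<'E'
import numpy as np
from scipy.spatial.transform import Rotation as R
K=np.array([[485.7,0,328.9],[0,485.7,243.9],[0,0,1]])
E=np.array([[0.0257,-0.9906,0.134,0.3565],[-0.9996,-0.0265,-0.0042,-0.0136],[0.0077,-0.1339,-0.991,1.1622]])
def w(u,v,z):
    d=E[:,:3]@np.linalg.solve(K,[u,v,1]); return E[:,3]+d*(z-E[2,3])/d[2]
def wc(a,b,z): return w((a+.5)/3.8-.5+250,(b+.5)/3.8-.5+120,z)
E
python3 - <<'E'
from h import *
pts=[(50,35,.093,.164,.18),(641,82,.093,.164,-.18),(636,194,.093,.092,-.18),(39,151,.093,.092,.18),(35,528,.03,-.13,.17),(583,570,.03,-.13,-.17),(117,387,.041,-.0405,.125)]
W=np.array([wc(a,b,z)[:2] for a,b,z,_,_ in pts]);T=np.array([[p[3],p[4]] for p in pts])
wm,tm=W.mean(0),T.mean(0);r,_=R.align_vectors(np.c_[W-wm,0*W[:,0]],np.c_[T-tm,0*W[:,0]])
M=r.as_matrix()[:2,:2];t=wm-M@tm;yaw=np.degrees(np.arctan2(M[1,0],M[0,0]));print("tray",t,yaw,"res mm",((W-T@M.T-t)*1e3).round(1).tolist())
for n,a,b,z in [("pfl",213,228,.042),("pfr",462,238,.042),("pnr",437,475,.042),("pnl",195,460,.042),("tip",112,500,.04),("b1",499,306,.04),("b2",493,506,.04)]:
    print(n,((wc(a,b,z)[:2]-t)@M*1e3).round(1))
for n,p in [("home front",(-.03,0)),("cam",(-.0405,.125))]: print(n,t+M@p)
E
```

```text
tray [ 0.59089214 -0.03045331] -2.8696472670157656 res mm [[-0.6, -0.9], [-1.9, 1.7], [0.4, 1.0], [-1.2, -1.1], [1.0, -1.3], [1.0, 0.4], [1.4, 0.1]]
pfl [65.5 74.4]
pfr [ 71.2 -80.9]
pnr [-78.8 -75.1]
pnl [-80.9  73.4]
tip [-109.1  122.1]
b1 [  30.2 -106.7]
b2 [ -95.  -110.8]
home front [ 0.56092976 -0.0289514 ]
cam [0.55670091 0.09641753]
```

```bash
python3 -m handwheel '[{"az":10.5,"jaw":-1},{"az":10.5,"jaw":-1},{"az":10.5,"jaw":-1},{"az":10.5,"jaw":-1},{"az":10.5,"jaw":-1},{"az":10.5,"jaw":-1},{"az":10.5,"jaw":-1},{"tx":-0.04,"ty":0.025,"jaw":-1},{"tx":-0.04,"ty":0.025,"jaw":-1},{"tx":-0.04,"ty":0.025,"jaw":-1}]' 30
python3 -m handwheel '[{"tx":-0.04,"ty":0.025,"jaw":-1},{"tx":-0.04,"ty":0.025,"jaw":-1},{"tx":-0.04,"ty":0.025,"jaw":-1},{"tx":-0.04,"ty":0.025,"jaw":-1},{"tx":-0.04,"ty":0.025,"jaw":-1},{"tx":-0.04,"ty":0.025,"jaw":-1},{"tx":-0.04,"ty":0.025,"jaw":-1},{"tx":-0.04,"ty":0.025,"jaw":-1},{"tx":-0.04,"ty":0.025,"jaw":-1},{"jaw":-1}]'
python3 - <<'E'
from workcell import telemetry
print(telemetry.get_obs()["q"].round(1))
E
```

```text
[70.8  5.  10.  95.1  0.  90. ]$[0]: bad value
$[0]: bad value
```

```bash
python3 -m handwheel '[{"tx":0,"ty":0,"tz":0,"ax":0,"ay":0,"az":10.5,"jaw":-1},{"tx":0,"ty":0,"tz":0,"ax":0,"ay":0,"az":10.5,"jaw":-1},{"tx":0,"ty":0,"tz":0,"ax":0,"ay":0,"az":10.5,"jaw":-1},{"tx":0,"ty":0,"tz":0,"ax":0,"ay":0,"az":10.5,"jaw":-1},{"tx":0,"ty":0,"tz":0,"ax":0,"ay":0,"az":10.5,"jaw":-1},{"tx":0,"ty":0,"tz":0,"ax":0,"ay":0,"az":10.5,"jaw":-1},{"tx":0,"ty":0,"tz":0,"ax":0,"ay":0,"az":10.5,"jaw":-1},{"tx":-0.04,"ty":0.025,"tz":0,"ax":0,"ay":0,"az":0,"jaw":-1},{"tx":-0.04,"ty":0.025,"tz":0,"ax":0,"ay":0,"az":0,"jaw":-1},{"tx":-0.04,"ty":0.025,"tz":0,"ax":0,"ay":0,"az":0,"jaw":-1}]' 30
```

```text
time: 1.35
ee_pos: [0.2504, 0.3947, 0.2308]
tcp_rot: [-180.0, 0.0, 87.3]
wrist_force: [-0.2, 0.5, 0.1]
opening: 0.0
grasp_force: 0.0
```

```bash
python3 -m handwheel '[{"tx":-0.045,"ty":0.027,"tz":0,"ax":0,"ay":0,"az":0,"jaw":-1},{"tx":-0.045,"ty":0.027,"tz":0,"ax":0,"ay":0,"az":0,"jaw":-1},{"tx":-0.045,"ty":0.027,"tz":0,"ax":0,"ay":0,"az":0,"jaw":-1},{"tx":-0.045,"ty":0.027,"tz":0,"ax":0,"ay":0,"az":0,"jaw":-1},{"tx":-0.045,"ty":0.027,"tz":0,"ax":0,"ay":0,"az":0,"jaw":-1},{"tx":-0.045,"ty":0.027,"tz":0,"ax":0,"ay":0,"az":0,"jaw":-1},{"tx":-0.045,"ty":0.027,"tz":0.02,"ax":0,"ay":0,"az":0,"jaw":-1},{"tx":-0.045,"ty":0.027,"tz":0.02,"ax":0,"ay":0,"az":0,"jaw":-1},{"tx":-0.045,"ty":0.027,"tz":0.02,"ax":0,"ay":0,"az":0,"jaw":-1},{"tx":0,"ty":0,"tz":0.02,"ax":0,"ay":0,"az":0,"jaw":-1}]'
```

```text
time: 2.6
ee_pos: [0.4745, -0.0227, 0.1498]
tcp_rot: [-179.9, 0.0, 87.1]
wrist_force: [-0.3, 1.5, -0.7]
opening: 0.0001
grasp_force: 0.0
```

```bash
python3 -m handwheel '[{"tx":0,"ty":0,"tz":0.02,"ax":0,"ay":0,"az":0,"jaw":-1},{"tx":0,"ty":0,"tz":0.02,"ax":0,"ay":0,"az":0,"jaw":-1},{"tx":0,"ty":0,"tz":0.02,"ax":0,"ay":0,"az":0,"jaw":-1},{"tx":0,"ty":0,"tz":0.02,"ax":0,"ay":0,"az":0,"jaw":-1},{"tx":0,"ty":0,"tz":0.02,"ax":0,"ay":0,"az":0,"jaw":-1},{"tx":0,"ty":0,"tz":0.01,"ax":0,"ay":0,"az":0,"jaw":-1},{"tx":0,"ty":0,"tz":0.006,"ax":0,"ay":0,"az":0,"jaw":-1},{"tx":0,"ty":0,"tz":0.006,"ax":0,"ay":0,"az":0,"jaw":-1},{"tx":0,"ty":0,"tz":0,"ax":0,"ay":0,"az":0,"jaw":-1},{"tx":0,"ty":0,"tz":0,"ax":0,"ay":0,"az":0,"jaw":-1}]'
python3 - <<'E'
from workcell import optics
import cv2
a=optics.camera("scene")["color"][180:400,190:480,::-1]
cv2.imwrite("pics/crop1.png",cv2.resize(a,None,fx=2.7,fy=2.7,interpolation=cv2.INTER_CUBIC))
E
```

```text
time: 3.85
ee_pos: [0.474, -0.0199, 0.0297]
tcp_rot: [180.0, 0.0, 87.3]
wrist_force: [0.7, 0.5, -0.3]
opening: 0.0001
grasp_force: 0.0
```

View pics/crop1.png

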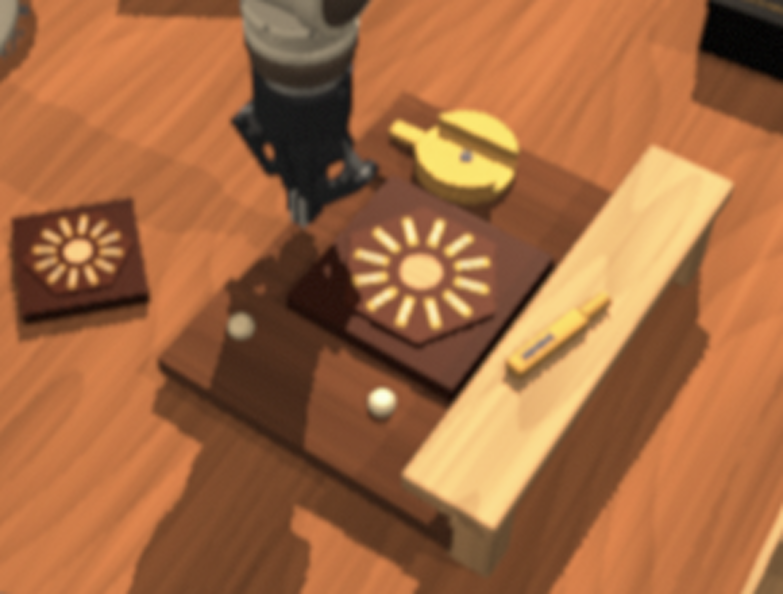

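The shut fingertips are at about crop (300,220), in front of the pan's near face. The cam is still open and the buttons are clear. Now I'll push.

```bash
python3 -m handwheel '[{"tx":0,"ty":0.01,"tz":0.002,"ax":0,"ay":0,"az":0,"jaw":-1},{"tx":0,"ty":0.008,"tz":0.001,"ax":0,"ay":0,"az":0,"jaw":-1},{"tx":0,"ty":0.007,"tz":0,"ax":0,"ay":0,"az":0,"jaw":-1},{"tx":0,"ty":0.007,"tz":0,"ax":0,"ay":0,"az":0,"jaw":-1},{"tx":0,"ty":0.007,"tz":0,"ax":0,"ay":0,"az":0,"jaw":-1},{"tx":0,"ty":0.007,"tz":0,"ax":0,"ay":0,"az":0,"jaw":-1},{"tx":0,"ty":0.007,"tz":0,"ax":0,"ay":0,"az":0,"jaw":-1},{"tx":0,"ty":0.006,"tz":0,"ax":0,"ay":0,"az":0,"jaw":-1},{"tx":0,"ty":0.004,"tz":0,"ax":0,"ay":0,"az":0,"jaw":-1},{"tx":0,"ty":0.003,"tz":0,"ax":0,"ay":0,"az":0,"jaw":-1}]'
python3 -m handwheel '[{"tx":0,"ty":0.002,"tz":0,"ax":0,"ay":0,"az":0,"jaw":-1},{"tx":0,"ty":0.001,"tz":0,"ax":0,"ay":0,"az":0,"jaw":-1},{"tx":0,"ty":0.001,"tz":0,"ax":0,"ay":0,"az":0,"jaw":-1},{"tx":0,"ty":0.001,"tz":0,"ax":0,"ay":0,"az":0,"jaw":-1},{"tx":0,"ty":0.001,"tz":0,"ax":0,"ay":0,"az":0,"jaw":-1},{"tx":0,"ty":0,"tz":0,"ax":0,"ay":0,"az":0,"jaw":-1},{"tx":0,"ty":0,"tz":0,"ax":0,"ay":0,"az":0,"jaw":-1},{"tx":0,"ty":0,"tz":0,"ax":0,"ay":0,"az":0,"jaw":-1},{"tx":0,"ty":0,"tz":0,"ax":0,"ay":0,"az":0,"jaw":-1},{"tx":0,"ty":0,"tz":0,"ax":0,"ay":0,"az":0,"jaw":-1}]'
```

```text
time: 5.15
ee_pos: [0.5399, -0.023, 0.0262]
tcp_rot: [-180.0, 0.0, 87.3]
wrist_force: [-2.1, -0.5, -0.7]
opening: 0.0
grasp_force: 0.6
time: 6.4
ee_pos: [0.5458, -0.0232, 0.0264]
tcp_rot: [180.0, 0.0, 87.3]
wrist_force: [-0.1, 0.0, 1.1]
opening: 0.0003
grasp_force: 0.1
```

```bash
python3 -m handwheel '[{"tx":0,"ty":0.001,"tz":0,"ax":0,"ay":0,"az":0,"jaw":-1},{"tx":0,"ty":0.001,"tz":0,"ax":0,"ay":0,"az":0,"jaw":-1},{"tx":0,"ty":0.001,"tz":0,"ax":0,"ay":0,"az":0,"jaw":-1},{"tx":0,"ty":0.001,"tz":0,"ax":0,"ay":0,"az":0,"jaw":-1},{"tx":0,"ty":0,"tz":0,"ax":0,"ay":0,"az":0,"jaw":-1},{"tx":0,"ty":0,"tz":0,"ax":0,"ay":0,"az":0,"jaw":-1},{"tx":0,"ty":0,"tz":0,"ax":0,"ay":0,"az":0,"jaw":-1},{"tx":0,"ty":0,"tz":0,"ax":0,"ay":0,"az":0,"jaw":-1},{"tx":0,"ty":0,"tz":0,"ax":0,"ay":0,"az":0,"jaw":-1},{"tx":0,"ty":0,"tz":0,"ax":0,"ay":0,"az":0,"jaw":-1}]'
```

```text
time: 7.65
ee_pos: [0.5478, -0.0234, 0.0263]
tcp_rot: [-179.8, 0.0, 87.3]
wrist_force: [-13.5, -0.1, 9.2]
opening: -0.0001
grasp_force: 6.7
```

The pan is home: the push force rose to 13.5 N at the expected position. Next I'll back off, rise, and move over the slot end.

```bash
python3 -m handwheel '[{"tx":0,"ty":-0.01,"tz":0,"ax":0,"ay":0,"az":0,"jaw":-1},{"tx":0,"ty":-0.01,"tz":0,"ax":0,"ay":0,"az":0,"jaw":-1},{"tx":0,"ty":0,"tz":-0.03,"ax":0,"ay":0,"az":0,"jaw":-1},{"tx":0,"ty":0,"tz":-0.04,"ax":0,"ay":0,"az":0,"jaw":-1},{"tx":0.02,"ty":0,"tz":0,"ax":0,"ay":0,"az":0,"jaw":-1},{"tx":0.03,"ty":0,"tz":0,"ax":0,"ay":0,"az":0,"jaw":-1},{"tx":0.03,"ty":0,"tz":0,"ax":0,"ay":0,"az":0,"jaw":-1},{"tx":0.03,"ty":-0.003,"tz":0,"ax":0,"ay":0,"az":0,"jaw":-1},{"tx":0.01,"ty":0,"tz":0,"ax":0,"ay":0,"az":0,"jaw":-1},{"tx":0,"ty":0,"tz":0,"ax":0,"ay":0,"az":0,"jaw":-1}]'
python3 - <<'E'
from workcell import optics
import cv2
for n,s,f in(("scene",(slice(180,400),slice(190,480)),"crop2"),("top",(slice(120,275),slice(250,430)),"crop2t")):
    a=optics.camera(n)["color"][s][:,:,::-1]; k=2.7 if n=="scene" else 3.8
    cv2.imwrite(f"pics/{f}.png",cv2.resize(a,None,fx=k,fy=k,interpolation=cv2.INTER_CUBIC))
E
```

```text
time: 8.9
ee_pos: [0.5323, 0.0977, 0.0963]
tcp_rot: [180.0, 0.0, 87.4]
wrist_force: [0.4, 0.0, 1.0]
opening: 0.0
grasp_force: 0.0
```

View pics/crop2t.png

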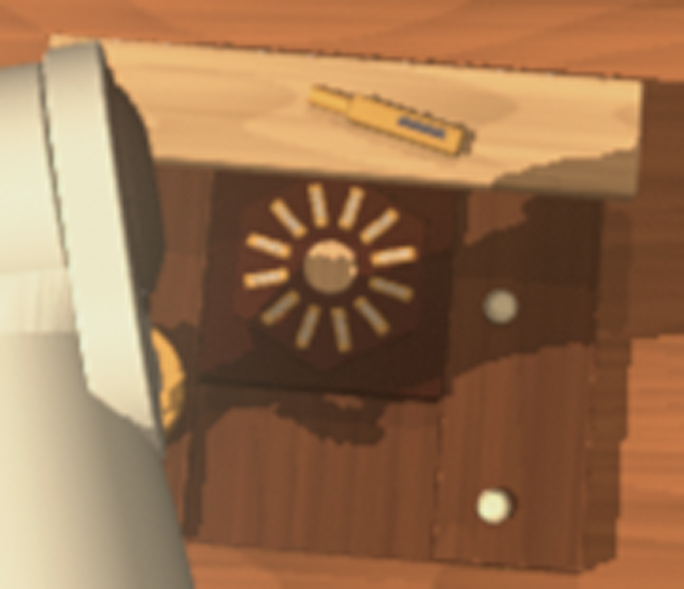

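View pics/crop2.png

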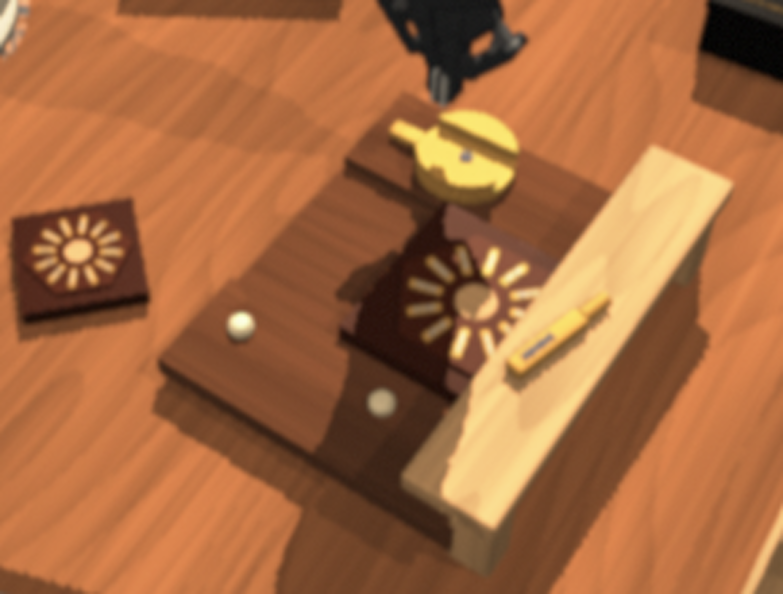

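In the top crop the pan's near edge now runs from (200,380) to (442,398), so the pan has moved about 50 mm. The cam is unchanged and the buttons have not moved. In the scene crop the fingertip at (440,98) is above the tongue end of the slot. Next I'll descend and close the side gap.

```bash
python3 - <<'E'
from h import *
t=np.array([.59089,-.03045]);a=np.radians(-2.87);M=np.array([[np.cos(a),-np.sin(a)],[np.sin(a),np.cos(a)]])
for p in((200,380),(442,398)): print(((wc(*p,.042)[:2]-t)@M*1e3).round(1))
E
python3 -m handwheel '[{"tx":0,"ty":0,"tz":0.015,"ax":0,"ay":0,"az":0,"jaw":-1},{"tx":0,"ty":0,"tz":0.015,"ax":0,"ay":0,"az":0,"jaw":-1},{"tx":0,"ty":0,"tz":0.01,"ax":0,"ay":0,"az":0,"jaw":-1},{"tx":0,"ty":0,"tz":0.005,"ax":0,"ay":0,"az":0,"jaw":-1},{"tx":0,"ty":0,"tz":0.005,"ax":0,"ay":0,"az":0,"jaw":-1},{"tx":0,"ty":0,"tz":0,"ax":0,"ay":0,"az":0,"jaw":-1},{"tx":-0.002,"ty":0,"tz":0,"ax":0,"ay":0,"az":0,"jaw":-1},{"tx":-0.002,"ty":0,"tz":0,"ax":0,"ay":0,"az":0,"jaw":-1},{"tx":-0.002,"ty":0,"tz":0,"ax":0,"ay":0,"az":0,"jaw":-1},{"tx":0,"ty":0,"tz":0,"ax":0,"ay":0,"az":0,"jaw":-1}]'
```

```text
[-31.   74.5]
[-30.8 -75.1]
time: 10.25
ee_pos: [0.5321, 0.0914, 0.0464]
tcp_rot: [180.0, -0.0, 87.3]
wrist_force: [-0.2, 0.1, 0.2]
opening: -0.0
grasp_force: 0.0
```

```bash
python3 -m handwheel '[{"tx":-0.003,"ty":0.0005,"tz":0,"ax":0,"ay":0,"az":-4,"jaw":-1},{"tx":-0.003,"ty":0.001,"tz":0,"ax":0,"ay":0,"az":-6,"jaw":-1},{"tx":-0.0027,"ty":0.0009,"tz":0,"ax":0,"ay":0,"az":-6,"jaw":-1},{"tx":-0.0027,"ty":0.0009,"tz":0,"ax":0,"ay":0,"az":-6,"jaw":-1},{"tx":-0.0027,"ty":0.0009,"tz":0,"ax":0,"ay":0,"az":-6,"jaw":-1},{"tx":-0.0027,"ty":0.0009,"tz":0,"ax":0,"ay":0,"az":-6,"jaw":-1},{"tx":-0.0027,"ty":0.0009,"tz":0,"ax":0,"ay":0,"az":-6,"jaw":-1},{"tx":-0.0027,"ty":0.0009,"tz":0,"ax":0,"ay":0,"az":-6,"jaw":-1},{"tx":0,"ty":0,"tz":0,"ax":0,"ay":0,"az":0,"jaw":-1},{"tx":0,"ty":0,"tz":0,"ax":0,"ay":0,"az":0,"jaw":-1}]'
python3 - <<'E'
from workcell import optics
import cv2
a=optics.camera("scene")["color"][180:400,190:480,::-1]
cv2.imwrite("pics/crop3.png",cv2.resize(a,None,fx=2.7,fy=2.7,interpolation=cv2.INTER_CUBIC))
E
```

```text
time: 11.5
ee_pos: [0.5444, 0.074, 0.0464]
tcp_rot: [179.9, -0.1, 133.4]
wrist_force: [-1.8, 5.6, -0.1]
opening: -0.0
grasp_force: 2.5
```

View pics/crop3.png

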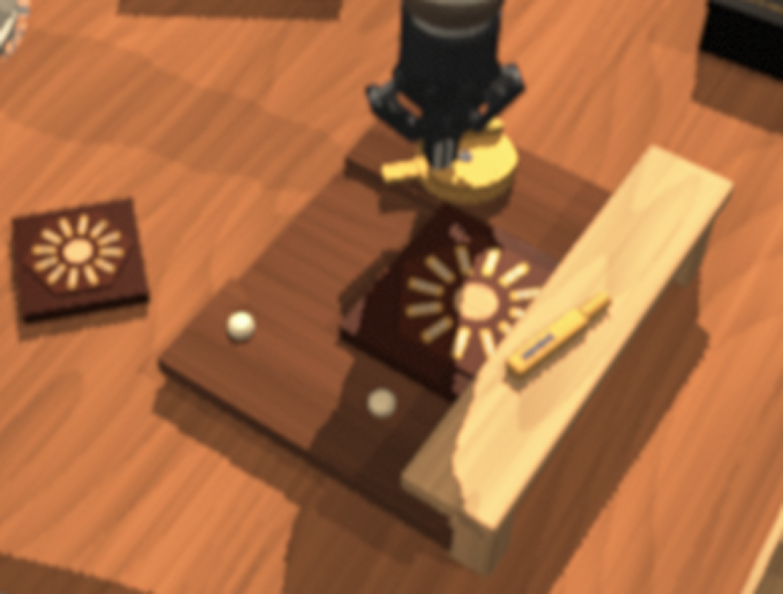

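The cam is turning. The tongue points to crop (390,172), about half a radian or more round, with the fingertip in the slot at (440,155). I'll continue the arc.

```bash
python3 -m handwheel '[{"tx":-0.003,"ty":0.0009,"tz":0,"ax":0,"ay":0,"az":-6,"jaw":-1},{"tx":-0.003,"ty":0.0009,"tz":0,"ax":0,"ay":0,"az":-6,"jaw":-1},{"tx":-0.003,"ty":0.0009,"tz":0,"ax":0,"ay":0,"az":-6,"jaw":-1},{"tx":-0.003,"ty":0.0009,"tz":0,"ax":0,"ay":0,"az":-6,"jaw":-1},{"tx":-0.003,"ty":0.0009,"tz":0,"ax":0,"ay":0,"az":-6,"jaw":-1},{"tx":-0.003,"ty":0.0009,"tz":0,"ax":0,"ay":0,"az":-6,"jaw":-1},{"tx":-0.003,"ty":0.0005,"tz":0,"ax":0,"ay":0,"az":-6,"jaw":-1},{"tx":-0.002,"ty":0,"tz":0,"ax":0,"ay":0,"az":-2,"jaw":-1},{"tx":0,"ty":0,"tz":0,"ax":0,"ay":0,"az":0,"jaw":-1},{"tx":0,"ty":0,"tz":0,"ax":0,"ay":0,"az":0,"jaw":-1}]'
python3 - <<'E'
from workcell import optics
import cv2
a=optics.camera("scene")["color"][180:400,190:480,::-1]
cv2.imwrite("pics/crop4.png",cv2.resize(a,None,fx=2.7,fy=2.7,interpolation=cv2.INTER_CUBIC))
E
```

```text
time: 12.8
ee_pos: [0.5632, 0.0686, 0.0458]
tcp_rot: [179.9, -0.5, 177.4]
wrist_force: [-22.3, 4.1, 10.9]
opening: -0.0001
grasp_force: 10.9
```

View pics/crop4.png

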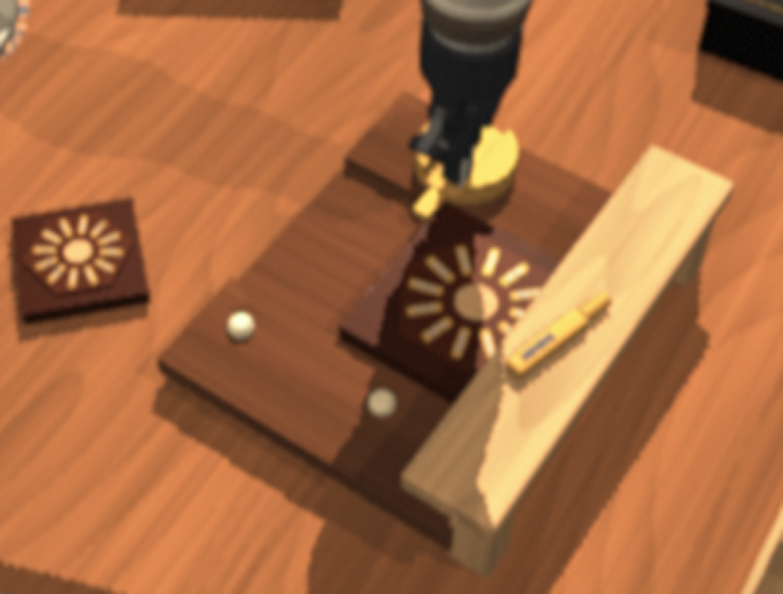

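The force is 22 N, and the tongue at (425,205) lies across behind the pan, so the cam is at its stop. I'll release sideways, lift, and move away to look.

```bash
python3 -m handwheel '[{"tx":0.004,"ty":0,"tz":0,"ax":0,"ay":0,"az":0,"jaw":-1},{"tx":0.004,"ty":0,"tz":0,"ax":0,"ay":0,"az":0,"jaw":-1},{"tx":0,"ty":0,"tz":0,"ax":0,"ay":0,"az":0,"jaw":-1},{"tx":0,"ty":0,"tz":-0.02,"ax":0,"ay":0,"az":0,"jaw":-1},{"tx":0,"ty":0,"tz":-0.04,"ax":0,"ay":0,"az":0,"jaw":-1},{"tx":0,"ty":0,"tz":-0.05,"ax":0,"ay":0,"az":0,"jaw":-1},{"tx":0.04,"ty":0.02,"tz":-0.03,"ax":0,"ay":0,"az":0,"jaw":-1},{"tx":0.04,"ty":0.04,"tz":0,"ax":0,"ay":0,"az":0,"jaw":-1},{"tx":0.04,"ty":0.04,"tz":0,"ax":0,"ay":0,"az":0,"jaw":-1},{"tx":0.03,"ty":0.04,"tz":0,"ax":0,"ay":0,"az":0,"jaw":-1}]'
python3 -m handwheel '[{"tx":0.02,"ty":0.04,"tz":0,"ax":0,"ay":0,"az":0,"jaw":-1},{"tx":0.02,"ty":0.04,"tz":0,"ax":0,"ay":0,"az":0,"jaw":-1},{"tx":0.02,"ty":0.04,"tz":0,"ax":0,"ay":0,"az":0,"jaw":-1},{"tx":0,"ty":0.03,"tz":0,"ax":0,"ay":0,"az":0,"jaw":-1},{"tx":0,"ty":0,"tz":0,"ax":0,"ay":0,"az":0,"jaw":-1},{"tx":0,"ty":0,"tz":0,"ax":0,"ay":0,"az":0,"jaw":-1},{"tx":0,"ty":0,"tz":0,"ax":0,"ay":0,"az":0,"jaw":-1},{"tx":0,"ty":0,"tz":0,"ax":0,"ay":0,"az":0,"jaw":-1},{"tx":0,"ty":0,"tz":0,"ax":0,"ay":0,"az":0,"jaw":-1},{"tx":0,"ty":0,"tz":0,"ax":0,"ay":0,"az":0,"jaw":-1}]'
python3 - <<'E'
from workcell import optics
import cv2
a=optics.camera("top")["color"][120:275,250:430,::-1]
cv2.imwrite("pics/crop5.png",cv2.resize(a,None,fx=3.8,fy=3.8,interpolation=cv2.INTER_CUBIC))
E
```

```text
time: 14.1
ee_pos: [0.415, 0.216, 0.1868]
tcp_rot: [180.0, 0.1, 177.3]
wrist_force: [1.4, 0.4, 0.5]
opening: 0.0001
grasp_force: 0.0
time: 15.35
ee_pos: [0.3633, 0.3675, 0.1863]
tcp_rot: [180.0, 0.0, 177.3]
wrist_force: [-0.1, 0.7, -0.5]
opening: 0.0002
grasp_force: 0.0
```

View pics/crop5.png

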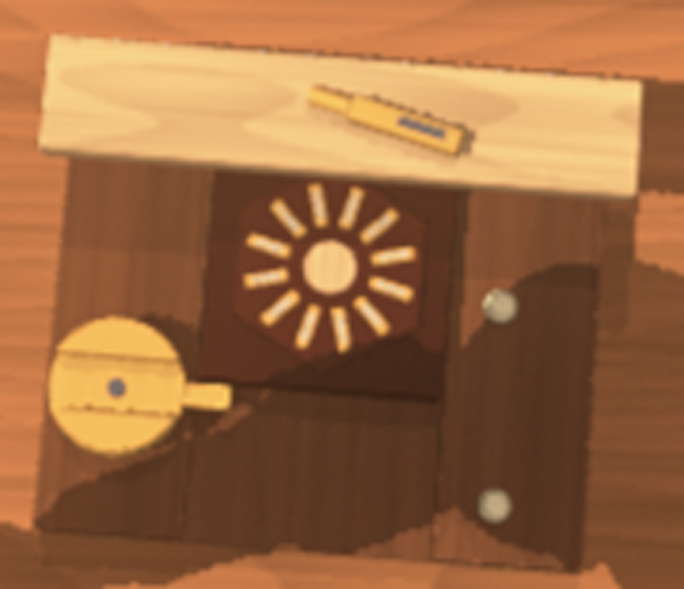

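The tongue runs from the axis at (117,387) to its tip at (232,397). That slope matches the tray's y direction to about 0.01 rad, so the cam is locked. The pan is still home, and the buttons and pitch pipe have not moved.

```bash
python3 -c "
from workcell import workorder
print(workorder.job_done())"
```

```text
the job is handed in; nothing more can be done
None
```

I pushed the rosewood pan home, turned the cam by its slot to the locked stop, moved the hand clear and handed the job in at about 15 s. The last picture showed the pan home and the tongue across behind it, but the hand-in gave no verdict.

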